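Clear two piles and put each thing in its place

TASK

Somebody left two piles on the bench. Take them apart from the top, one thing at a time and without tipping anything over, and set each thing in its own place: the vial upright in the well of the aluminium block, the tape roll down over the post of its stand, the teal carton in the wooden tray, the red stopper standing in the white saucer, big end down, and the culture dish lying flat, lid up, in the blue round holder. Each must sit fully down on the floor of its place and be let go.

Things in the scene. Friction and masses are not known exactly. Their poses are not given: they have to be found in the camera images.
- vial_mid (a point): Centre (half-way up) of the glass sample vial: a round upright vial with a white cap and amber contents, 28 mm in diameter, 61 mm tall (the cap's top 11 mm are 24 mm in diameter), about 20 g. z axis up. At the start it stands in the hole of the tape roll, its foot on the carton, 42 mm of it standing above the roll.
- tape_mid (a point): Centre of the cream roll of masking tape lying flat: outer diameter 66 mm, hole about 37 mm, 19 mm tall. z axis up, out of the hole. At the start it lies on top of the carton, with the vial in its hole.
- carton_mid (a point): Centre of the closed teal carton: 58 mm along its x, 62 mm along its y, 52 mm tall, z up. At the start it stands on the worktop as the foot of the first pile (a like carton, roll and vial standing apart at the far right back of the bench are not meant).
- bung_mid (a point): Centre of the red rubber stopper: round, 28 mm tall, 31 mm in diameter at its foot and about 25 mm at its top, standing big end down, z up. At the start it stands on the culture dish.
- dish_mid (a point): Centre of the round, clear, closed culture dish with beige filling: 62 mm in diameter over its lid (60 mm at its lower part), 15 mm tall, lying flat, z up, lid fixed. At the start it lies on the worktop as the foot of the second pile, with the stopper on it.
- vial_block_seat (a point): The vial's place: a fixed square aluminium block 70 x 70 x 20 mm with one round well in its top, 44 mm in diameter and 10 mm deep. The point is the centre of the well's floor, 10 mm above the worktop; x, y along the block's sides, z up.
- bung_dish_seat (a point): The stopper's place: a fixed small white round porcelain saucer, 66 mm across its rim, 12 mm tall, inside about 54 mm wide at its floor. The point is the centre of its inner floor, 4 mm above the worktop; z up.
- dish_holder_seat (a point): The culture dish's place: a fixed round blue holder, 90 mm in diameter, with a low rim 4 mm thick whose top is 10.5 mm above the worktop, 3.5 mm above its inner floor; inside diameter 82 mm. The point is the centre of its inner floor, 7 mm above the worktop; z up.
- tape_stand_seat (a point): The tape roll's place: a fixed green round base, 76 mm in diameter and 8 mm thick, with an upright steel post of 22 mm diameter at its centre, tapered at its tip, which ends 44 mm above the worktop. The point is on the axis at the base's top face, 8 mm above the worktop; z up.
- carton_tray_seat (a point): The carton's place: a fixed light wooden tray, 92 mm along its x and 96 mm along its y, walls 5 mm thick and 12 mm tall over the worktop; inside 82 x 86 mm. The point is the centre of its inner floor, 5 mm above the worktop; x, y along its sides, z up. The carton may stand in it any way round, its sides parallel to the tray's.
There are look-alikes about, which are no part of the job. What is shaped like the part that bears tape_mid but black or orange is not meant.

How it is judged:
At the end, for the whole second after the job is handed in: Vial in the well (within 11 mm of its centre), tape roll over the post on its base (12 mm), carton in the tray (20 mm), stopper in the saucer (15 mm), culture dish in its holder (14 mm); each within 4 mm above and 6 mm below its resting height, upright within 0.15 rad, released and still (horizontal distance between vial_mid and vial_block_seat below 0.011 m and z of vial_mid in the frame of vial_block_seat between 0.0245 and 0.0345 m and angle between each of vial_mid, tape_mid, carton_mid, bung_mid, dish_mid's own z axis and vertical below 0.15 rad and linear speed of each of vial, tape, carton, bung, dish below 0.02 m/s and horizontal distance between tape_mid and tape_stand_seat below 0.012 m and z of tape_mid in the frame of tape_stand_seat between 0.0035 and 0.0135 m and horizontal distance between carton_mid and carton_tray_seat below 0.02 m and z of carton_mid in the frame of carton_tray_seat between 0.02 and 0.03 m and horizontal distance between bung_mid and bung_dish_seat below 0.015 m and z of bung_mid in the frame of bung_dish_seat between 0.008 and 0.018 m and horizontal distance between dish_mid and dish_holder_seat below 0.014 m and z of dish_mid in the frame of dish_holder_seat between 0.0015 and 0.0115 m); the robot touches nothing.
It fails at once if a thing is tipped over (angle between any of vial_mid, tape_mid, carton_mid, bung_mid, dish_mid's own z axis and vertical above 0.9 rad).
It fails at once if the tape roll is carried with the vial still in it (height (world z) of tape_mid above 0.0915 m and distance between tape_mid and vial_mid below 0.032 m).
It fails at once if the carton is carried with the tape roll still on it (height (world z) of carton_mid above 0.056 m and distance between carton_mid and tape_mid below 0.045 m).
It fails at once if the culture dish is carried with the stopper still on it (height (world z) of dish_mid above 0.0375 m and distance between dish_mid and bung_mid below 0.028 m).
It also fails if it takes over 136 s, if anything falls off the work surface, if the arm or the gripper's body presses on something with over 40 N, if the wrist force passes 120 N, or if a joint passes its speed limit or range.

ROBOT

A 6-joint arm with a two-finger parallel gripper is mounted at the origin on a cart in front of the work surface, level with it; the furniture and walls round the work are solid. World frame = base frame: x ahead of the robot, y to its left, z up, the work surface at z = 0. Lengths are in m, angles in rad, forces in N, time in s.
With the tool pointing down it reaches from about 0.375 to 0.9 m from the base axis. Payload 3.1 kg.
Tool frame: the origin (TCP) lies between the finger pads; the fingertips stand 8 mm ahead of it and the grasp point (between the pads) lies 11 mm behind it; z points along the fingers, y is the line along which they close (so a half turn about z gives the same grasp; the last joint's range is limited). The gripper opens to 87 mm and grips with 3 to 60 N. Pads are 19 mm wide; open, the fingers measure 117 mm over their backs; the gripper's body (75 mm by 190 mm) begins 51 mm behind the grasp point.
Start: joints at [1.107, 0.527, 1.433, -0, 1.181, -0.178], TCP at [0.176, 0.6, 0.196] pointing down, gripper open.
Joint ranges: [-3.08, 3.08], [-0.75, 2.2], [0.22, 2.44], [-1.43, 4.57], [0, 2.65], [-2.85, 2.85]. Speed limits (rad/s): [2.79, 2.79, 3.14, 3.14, 3.14, 3.14].

INTERFACE

Orientations are given as a unit quaternion [x, y, z, w].
In Python, from rig import robot, vision, job gives the robot as it stands.
- The arm moves only by the shell command python3 -m handwheel 'ROWS' [OPENING] [FORCE]. ROWS is JSON, a list of rows, each a list of 4 numbers: the shift along the tool's x, y, z as a fraction of full scale, then the turn about the tool's z as a fraction of full scale. A call has 1 to 20 rows; each row is the pose to reach, as a shift and turn from the pose commanded when the call began, along the tool's axes at that moment, turning the shorter way round; what a row does not reach only later rows make up. Full scale, the value 1, is 300 mm for a shift and 2 pi rad for a turn. A row lasts 1/12 s, in which the tool goes at most 41.7 mm and 7.16 degrees, less where a joint would pass 70% of its speed; a pose out of reach is approached as far as the arm can. A call with a number of a shift or a turn outside -1 to 1 is refused whole. A call with a gripper value outside its range is refused whole. OPENING is the opening in per cent of the stroke, from 0 (shut) to 100 (fully open), set as the call begins (- or left out, the last holds). The fingers move at their own pace and stop on an object; FORCE is the grip in N (left out, the last holds). Time passes only in rows, so rows that repeat a pose let the fingers close. It gives the time, the measured TCP pose, the force, the opening and the grip force at its end, in the units of the state.
- robot.get_obs(): the state, without advancing time (a new reading comes with each control period).
- vision.camera(name): name is "scene" or "top"; returns a dict with "frame" (384x512x3 uint8, red, green, blue), "K" (3x3 intrinsics, pixels), "cam_to_world" (4x4, takes a point from camera to world coordinates). Camera axes: x right, y down, z forward; pixel columns grow to the right and rows downward; lengths in m; the calibration is good to about 2 mm. A picture is of the moment at which its call begins. There is no depth.
- job.hand_in(): hands the job in; it is judged then, once.
Trained networks look in the newest picture that a camera, given by its name, has taken for a name from the list of things; names that differ only in an ending like _2 or _b are one class to them, and where a whole thing is asked for, a point or a joint stands for the part that bears it (a point fixed in the world has none). Each returns a list of dicts, best first, with "conf" (0 to 1); they miss things now and then, are a little off and sometimes report something else, mostly with a low value. They report only what shows in the picture. A call takes as long as a camera call. They do not tell look-alikes from the thing itself.
- vision.look_for(camera, label): "point" ([row, column] in pixels, amid what is visible of it).
- vision.outline_of(camera, label): "mask" (384x512 bool, what is visible of it) and "point" ([row, column] in pixels, amid what is visible of it).
The state is a dict: "time": time; "q": joint angles; "joint_velocities": joint speeds; "joint_torque": joint torques, N m; "position": TCP position; "tool_rot": TCP orientation; "ft_force": force on the tool from outside, world axes, zero at the start; "moment": the same for the moment, N m; "grip_width": finger opening in m; "grip_force": force on a finger pad.
Only numpy, scipy, OpenCV 4.12 (cv2) and the standard library are available. Lean on these libraries where they do the work, as an engineer would, in place of code of your own. Each camera call takes 0.05 s, during which the arm holds its last target. There are 200 camera calls.

## Working session

There is one attempt and no reset: what is moved stays moved. The work goes in short steps, Python scripts to look and compute and a shell command to move; the robot and the scene stay as the last step left them, time stands still between calls to the robot, and variables do not carry over. Pictures are saved under pics/ and viewed, at most 14 in all, crops included, and the job is handed in when it is done.

```bash
mkdir -p pics; ls
cat > h.py <<'E'
import numpy as np, cv2
from rig import robot, vision, job
def snap(n,f=None):
    c=vision.camera(n)
    if f: cv2.imwrite('pics/'+f,cv2.cvtColor(c['frame'],cv2.COLOR_RGB2BGR))
    return c
def ray(c,p,z):
    K=np.array(c['K']);T=np.array(c['cam_to_world'])
    d=T[:3,:3]@np.linalg.solve(K,[p[1],p[0],1.]);o=T[:3,3]
    return o+d*(z-o[2])/d[2]
def proj(c,P):
    K=np.array(c['K']);T=np.array(c['cam_to_world'])
    q=K@(T[:3,:3].T@(np.array(P)-T[:3,3]));return q[1]/q[2],q[0]/q[2]
E
python3 - <<'E'
from h import *
np.set_printoptions(precision=4,suppress=True)
H=dict(vial_mid=.102,tape_mid=.0615,carton_mid=.026,bung_mid=.029,dish_mid=.0075,vial_block_seat=.015,bung_dish_seat=.006,dish_holder_seat=.008,tape_stand_seat=.012,carton_tray_seat=.006)
for n in ('scene','top'):
    c=snap(n,n+'0.png'); print(n,c['cam_to_world'][:3,3],c['cam_to_world'][:3,2],c['K'][0][0])
    for k,z in H.items():
        for r in vision.look_for(n,k)[:4]: print(k,round(r['conf'],2),np.round(r['point']),ray(c,r['point'],z)[:2])
o=robot.get_obs();print(o['position'],o['tool_rot'],o['ft_force'],o['grip_width'])
E
```

```text
pics
scene [-0.4607 -0.5685  0.6695] [ 0.7731  0.4218 -0.4738] 464.6003104022988
vial_mid 0.81 [221. 328.] [ 0.4164 -0.2776]
tape_mid 0.77 [227. 350.] [ 0.4795 -0.3141]
tape_mid 0.62 [234. 328.] [ 0.4259 -0.2766]
tape_mid 0.62 [280. 371.] [ 0.3072 -0.4143]
carton_mid 0.73 [248. 330.] [ 0.4219 -0.285 ]
carton_mid 0.36 [196. 267.] [ 0.5867 -0.0343]
bung_mid 0.44 [195. 166.] [0.4553 0.2277]
vial_block_seat 0.58 [175. 174.] [0.5964 0.3067]
bung_dish_seat 0.52 [192. 267.] [ 0.6421 -0.0072]
dish_holder_seat 0.85 [218. 238.] [ 0.4691 -0.0063]
tape_stand_seat 0.66 [182. 213.] [0.6139 0.1692]
tape_stand_seat 0.2 [248. 330.] [ 0.4425 -0.2788]
carton_tray_seat 0.97 [210. 308.] [ 0.5953 -0.1576]
top [ 0.3649 -0.023   1.1093] [ 0.1205 -0.0194 -0.9925] 384.3671601162716
vial_mid 0.45 [212. 341.] [ 0.4341 -0.257 ]
tape_mid 0.74 [203. 339.] [ 0.4616 -0.2605]
tape_mid 0.71 [242. 374.] [ 0.3552 -0.355 ]
tape_mid 0.47 [170. 350.] [ 0.5536 -0.2934]
carton_mid 0.52 [215. 335.] [ 0.4306 -0.2586]
bung_mid 0.61 [207. 158.] [0.4428 0.2412]
bung_mid 0.18 [217. 335.] [ 0.4233 -0.2571]
dish_mid 0.7 [151. 253.] [ 0.6151 -0.0226]
dish_mid 0.67 [200. 158.] [0.4642 0.2462]
vial_block_seat 0.9 [151. 137.] [0.6047 0.3135]
dish_holder_seat 0.62 [202. 243.] [0.4652 0.003 ]
tape_stand_seat 0.62 [147. 193.] [0.6216 0.1521]
carton_tray_seat 0.97 [156. 298.] [ 0.603  -0.1544]
[0.1762 0.5996 0.1958] [0.1424 0.9898 0.     0.    ] [ 0.1774 -0.1462 -0.3   ] 0.08681839800825716
```

Run:
```python
import cv2
a=cv2.imread('pics/top0.png')[120:280,90:410]; cv2.imwrite('pics/top0c.png',cv2.resize(a,None,fx=2.5,fy=2.5,interpolation=cv2.INTER_CUBIC))
a=cv2.imread('pics/scene0.png')[130:310,120:420]; cv2.imwrite('pics/scene0c.png',cv2.resize(a,None,fx=2.6,fy=2.6,interpolation=cv2.INTER_CUBIC))
```

```text
(no output)
```

View pics/top0c.png

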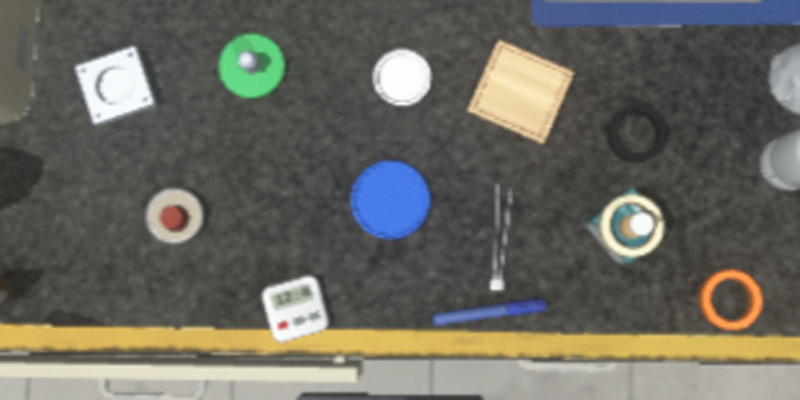

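View pics/scene0c.png

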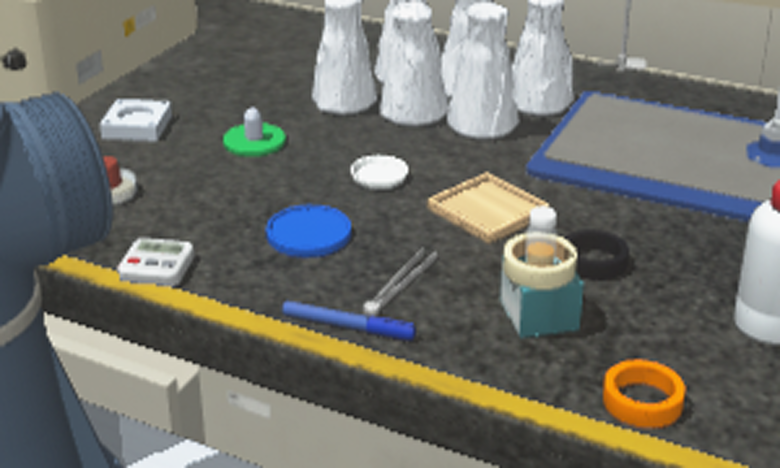

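The top view shows pile 1 (vial/roll/carton) at about px (210,342) and pile 2 (stopper on dish) at (206,160). The block (153,136), green stand (146,190), saucer (151,251), tray (156,298) and blue holder (200,246) all show clearly. The black and orange rings are decoys. Next I'll fit these more exactly.

```bash
cat > m.py <<'E'
from h import *
def seg(c,fn,near,r=30):
    f=c['frame'].astype(int); m=fn(f[...,0],f[...,1],f[...,2])
    Y,X=np.mgrid[:384,:512]; m=m&(np.hypot(Y-near[0],X-near[1])<r)
    n,l,s,cc=cv2.connectedComponentsWithStats(m.astype(np.uint8))
    i=1+np.argmax(s[1:,4]); return (l==i)
def hull(m):
    cs,_=cv2.findContours(m.astype(np.uint8),cv2.RETR_EXTERNAL,cv2.CHAIN_APPROX_NONE)
    return cv2.convexHull(max(cs,key=cv2.contourArea))[:,0].astype(float)
def circ(c,m,z):
    P=np.array([ray(c,(y,x),z)[:2] for x,y in hull(m)],np.float32)
    return cv2.minEnclosingCircle(P), P.min(0)/2+P.max(0)/2
def rect(c,m,z):
    P=np.array([ray(c,(y,x),z)[:2] for x,y in hull(m)],np.float32)
    return cv2.minAreaRect(P*1000)
E
python3 - <<'E'
from m import *
np.set_printoptions(precision=4,suppress=True)
c=snap('top')
blue=lambda r,g,b:(b>r+60)&(b>g+30)
green=lambda r,g,b:(g>r+50)&(g>b+30)
white=lambda r,g,b:(r>170)&(abs(r-b)<40)
cream=lambda r,g,b:(r>140)&(r-b>25)&(r-b<110)&(g>r-50)
wood=lambda r,g,b:(r>150)&(r-b>30)
red=lambda r,g,b:(r>g+40)&(r>b+40)
grey=lambda r,g,b:(r>120)
teal=lambda r,g,b:(g>r+25)&(b>r+20)
for n,fn,p,z in [('holder',blue,(200,246),.0105),('stand',green,(146,190),.008),('saucer',white,(151,251),.012),('tape',lambda r,g,b:r>140,(210,342),.071),('cap',white,(209,346),.113),('bung',red,(206,159),.043),('dish',grey,(206,160),.015)]:
    m=seg(c,fn,p,24); print(n,m.sum(),*circ(c,m,z))
for n,fn,p,z in [('block',grey,(153,136),.020),('tray',wood,(156,298),.012),('carton',teal,(210,340),.05)]:
    m=seg(c,fn,p,30); print(n,m.sum(),rect(c,m,z))
    if n=='carton': print(hull(m)[::1].astype(int).tolist())
vision.look_for('top','vial_mid')
for k,z in [('carton_mid',.05),('carton_tray_seat',.012),('vial_block_seat',.02)]:
    for r in vision.outline_of('top',k)[:1]: print(k,r['conf'],r['mask'].sum(),rect(c,r['mask'],z))
a=c['frame'][185:240,310:375,::-1]; cv2.imwrite('pics/p1.png',cv2.resize(a,None,fx=9,fy=9,interpolation=cv2.INTER_CUBIC))
E
```

```text
holder 797 ((0.4713743031024933, -0.003815645584836602), 0.045705705881118774) [ 0.4714 -0.0032]
stand 478 ((0.6255515217781067, 0.1614232063293457), 0.03872879594564438) [0.6266 0.1618]
saucer 395 ((0.6137376427650452, -0.014324973337352276), 0.033522531390190125) [ 0.6146 -0.0134]
tape 391 ((0.4414798319339752, -0.267133504152298), 0.0360315702855587) [ 0.4417 -0.2683]
cap 150 ((0.4383244216442108, -0.25788265466690063), 0.03300560638308525) [ 0.4385 -0.2571]
bung 67 ((0.4421834647655487, 0.23686483502388), 0.013347113505005836) [0.4427 0.2375]
dish 372 ((0.4476587772369385, 0.24128016829490662), 0.03218532353639603) [0.4477 0.2416]
block 669 ((596.3793334960938, 315.3177795410156), (75.07521057128906, 73.51725006103516), 21.16033363342285)
tray 1045 ((600.5130004882812, -152.7800750732422), (97.08563995361328, 93.50593566894531), 67.46520233154297)
carton 80 ((442.4890441894531, -268.52783203125), (46.19091796875, 32.509483337402344), 16.273277282714844)
[[343, 202], [345, 204], [348, 214], [348, 215], [346, 217], [344, 218], [342, 218], [338, 216], [336, 214], [335, 211], [335, 207], [336, 205], [339, 202]]
carton_mid 0.52 167 ((439.9338684082031, -267.72314453125), (46.68788528442383, 35.3361930847168), 13.564083099365234)
carton_tray_seat 0.87 1031 ((599.9789428710938, -153.8212890625), (96.94166564941406, 93.6146240234375), 67.16145324707031)
vial_block_seat 0.88 669 ((594.6790161132812, 311.3307189941406), (78.72537231445312, 74.3861312866211), 21.14570426940918)
```

View pics/p1.png

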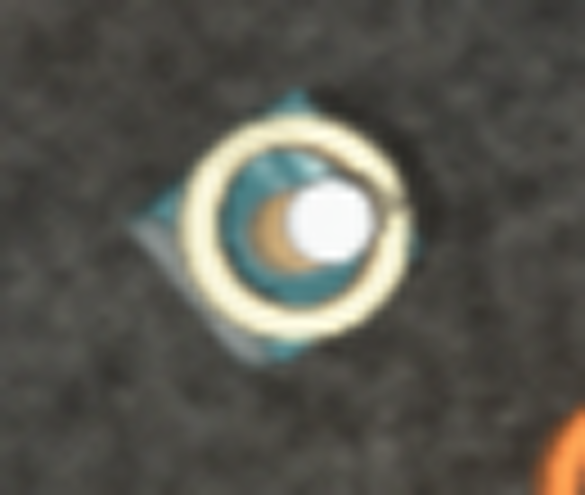

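The crop shows the vial cap at about px (209.2,346.2), the roll centre at (209.5,342.5) and the carton edges at roughly 40° and -50°. I'll overlay the model outlines on the image to check the positions.

```bash
cat >> h.py <<'E'
def plan(x,y,z,ang):
    """fractions for TCP target; ang = world angle(deg) of tool y axis (mod 180), shorter turn"""
    from scipy.spatial.transform import Rotation as R
    o=robot.get_obs(); M=R.from_quat(o['tool_rot']).as_matrix()
    s=M.T@(np.array([x,y,z])-o['position'])/.3
    cur=np.degrees(np.arctan2(M[1,1],M[0,1])); d=-(ang-cur)  # tool z down
    ds=[(d+k*180) for k in range(-4,5)]; ds=sorted(ds,key=abs)[:2]
    print('shift',np.round(s,4),'turn',[round(v/360,4) for v in ds],'y-ang',round(cur,1),'q6',round(o['q'][5],2),'t',round(o['time'],1))
E
python3 - <<'E'
from m import *
np.set_printoptions(precision=4,suppress=True)
c=snap('top')
cap=ray(c,(209.2,346.2),.113);tp=ray(c,(209.5,342.5),.071);print(cap,tp)
im=c['frame'][:,:,::-1].copy(); S=8; big=cv2.resize(im,None,fx=S,fy=S,interpolation=cv2.INTER_CUBIC)
def dr(P,col):
    q=[proj(c,p) for p in P]; cv2.polylines(big,[np.int32([[(x+.5)*S,(y+.5)*S] for y,x in q])],True,col,1)
def ci(x,y,z,r,col): dr([(x+r*np.cos(t),y+r*np.sin(t),z) for t in np.linspace(0,6.28,40)],col)
ci(.4435,.239,.043,.0125,(0,255,0)); ci(.4435,.239,.015,.0155,(255,255,0)); ci(.4475,.2415,.015,.031,(0,255,0))
ci(cap[0],cap[1],.113,.012,(0,0,255)); ci(cap[0],cap[1],.052,.014,(0,0,255)); ci(tp[0],tp[1],.071,.033,(255,0,0))
cx,cy,a=.440,-.267,np.radians(39.5); u=np.array([np.cos(a),np.sin(a)]);v=np.array([-u[1],u[0]])
for z in(0,.052): dr([(*(np.array([cx,cy])+i*.03*u+j*.03*v),z) for i,j in((1,1),(1,-1),(-1,-1),(-1,1))],(0,255,255))
A=big[185*S:235*S,135*S:185*S];B=big[185*S:235*S,317*S:367*S]
cv2.imwrite('pics/ov.png',np.hstack([A,B]))
plan(.4435,.239,.10,90)
E
```

```text
[ 0.4407 -0.2681  0.113 ] [ 0.4429 -0.2683  0.071 ]
shift [-1.1939 -0.902   0.3191] turn [np.float64(-0.0455), np.float64(0.4545)] y-ang 73.6 q6 -0.18 t 1.4
```

View pics/ov.png

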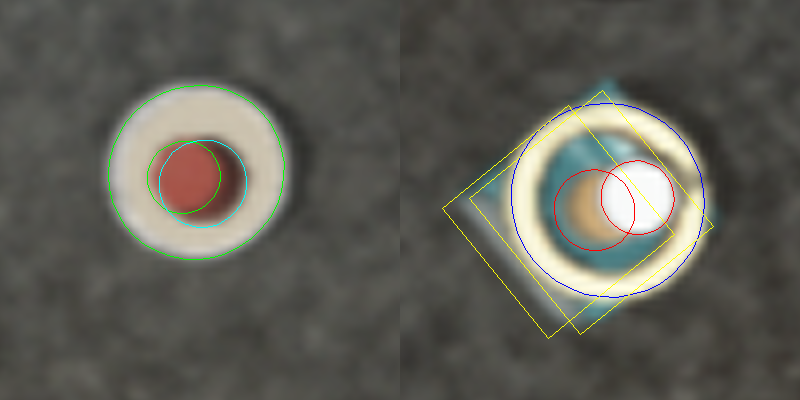

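```bash
python3 -m handwheel '[[-0.6,-0.45,0,-0.0455],[-0.6,-0.45,0,-0.0455],[-0.6,-0.45,0,-0.0455],[-0.6,-0.45,0,-0.0455],[-0.6,-0.45,0,-0.0455],[-0.6,-0.45,0,-0.0455],[-0.6,-0.45,0,-0.0455]]' 60 10
python3 -c "
from h import *
plan(.4435,.238,.10,90);plan(.4435,.238,.033,90)"
```

```text
time: 1.98
position: [0.3132, 0.4163, 0.1959]
tool_rot: [0.002, 1.0, -0.001, 0.0]
ft_force: [-0.1, 0.4, 0.3]
grip_width: 0.0539
grip_force: 0.0
shift [-0.4369 -0.5918  0.3208] turn [np.float64(-0.0008), np.float64(0.4992)] y-ang 89.7 q6 -0.85 t 2.0
shift [-0.4368 -0.5915  0.5442] turn [np.float64(-0.0008), np.float64(0.4992)] y-ang 89.7 q6 -0.85 t 2.0
```

```bash
python3 -m handwheel '[[-0.437,-0.592,0.2,0],[-0.437,-0.592,0.2,0],[-0.437,-0.592,0.2,0],[-0.437,-0.592,0.2,0],[-0.437,-0.592,0.2,0],[-0.437,-0.592,0.2,0],[-0.437,-0.592,0.32,0],[-0.437,-0.592,0.4,0],[-0.437,-0.592,0.46,0],[-0.437,-0.592,0.51,0],[-0.437,-0.592,0.544,0],[-0.437,-0.592,0.544,0],[-0.437,-0.592,0.544,0]]'
python3 -m handwheel '[[0,0,0,0],[0,0,0,0],[0,0,0,0],[0,0,0,0],[0,0,0,0],[0,0,0,0],[0,0,0,0],[0,0,0,0],[0,0,0,0]]' 15 10
```

```text
time: 3.07
position: [0.4418, 0.2424, 0.0324]
tool_rot: [-0.0, 1.0, 0.0, -0.0]
ft_force: [0.8, -0.3, -0.1]
grip_width: 0.0522
grip_force: 0.0
time: 3.82
position: [0.4419, 0.2417, 0.0325]
tool_rot: [0.0, 1.0, -0.0, -0.0]
ft_force: [0.7, -0.0, 0.5]
grip_width: 0.0138
grip_force: 0.0
```

Run:
```python
from h import *
t=snap('top');s=snap('scene')
a=t['frame'][150:260,110:220,::-1];b=s['frame'][140:250,100:210,::-1]
cv2.imwrite('pics/b1.png',np.hstack([cv2.resize(x,(400,400),interpolation=cv2.INTER_CUBIC) for x in(a,b)]))
```

```text
(no output)
```

View pics/b1.png

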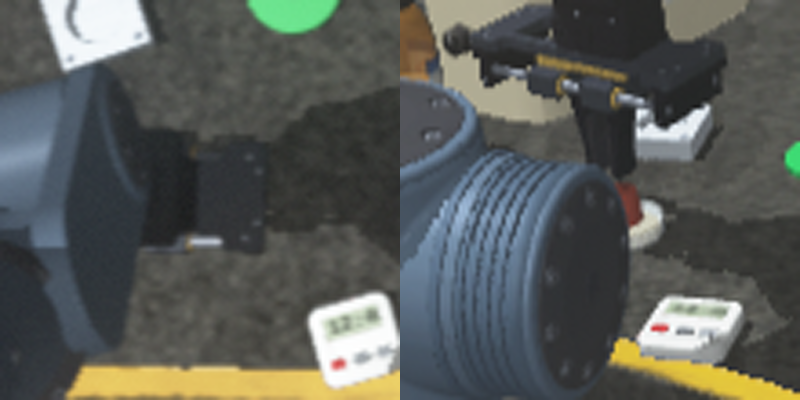

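The scene view shows the fingers closed just behind the stopper, which still stands on the dish. I'll open, rise straight up and look again.

```bash
python3 -m handwheel '[[0,0,0,0],[0,0,0,0],[0,0,0,0],[0,0,0,0],[0,0,0,0],[0,0,0,0],[0,0,-0.1,0],[0,0,-0.2,0],[0,0,-0.3,0],[0,0,-0.3,0],[0,0,-0.3,0],[0,0,-0.3,0],[0,0.5,-0.3,0],[0,0.5,-0.3,0],[0,0.5,-0.3,0],[0,0.5,-0.3,0],[0,0.5,-0.3,0]]' 60 10
python3 - <<'E'
from h import *
t=snap('top');s=snap('scene')
a=t['frame'][170:250,120:200,::-1];b=s['frame'][140:250,100:210,::-1]
cv2.imwrite('pics/b2.png',np.hstack([cv2.resize(x,(400,400),interpolation=cv2.INTER_CUBIC) for x in(a,b)]))
E
```

```text
time: 5.33
position: [0.4413, 0.3963, 0.1207]
tool_rot: [-0.002, 1.0, 0.001, -0.0]
ft_force: [1.0, -0.1, 0.5]
grip_width: 0.0519
grip_force: 0.0
```

View pics/b2.png

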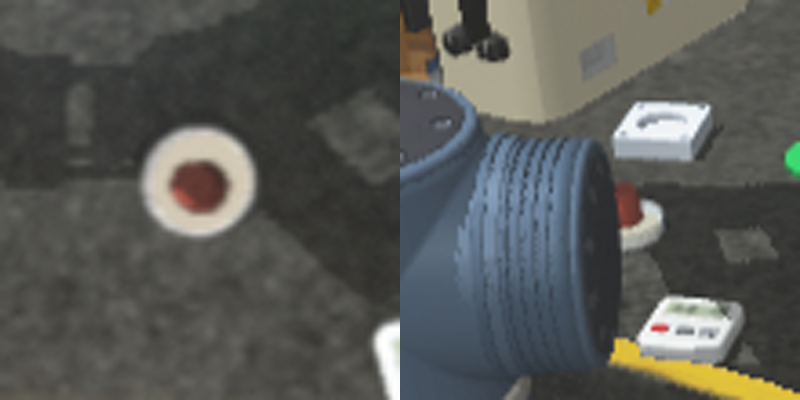

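Run:
```python
from h import *
t=snap('top');s=snap('scene')
for P in [(.4418,.2424,.0245),(.4418,.2424,.1),(.4435,.238,.043),(.4435,.238,.015),(.6,.314,.02),(.6144,-.014,.012)]:
    print(P,'scene',np.round(proj(s,P),1),'top',np.round(proj(t,P),1))
# stereo of seats / bung from both networks
from scipy.optimize import least_squares
for k in ['bung_mid','vial_block_seat','dish_mid','carton_tray_seat','dish_holder_seat','tape_stand_seat','bung_dish_seat']:
    a=vision.look_for('top',k);b=vision.look_for('scene',k)
    if a and b:
        r=least_squares(lambda P:np.r_[np.subtract(proj(t,P),a[0]['point']),np.subtract(proj(s,P),b[0]['point'])],[.5,0,.02]);print(k,r.x.round(4),round(r.cost,1),np.round(a[0]['point'],1),np.round(b[0]['point'],1))
print(robot.get_obs()['q'])
```

```text
(0.4418, 0.2424, 0.0245) scene [197.6 159. ] top [207.8 157.8]
(0.4418, 0.2424, 0.1) scene [174.1 155.9] top [205.6 150.8]
(0.4435, 0.238, 0.043) scene [192.  159.9] top [206.7 157.8]
(0.4435, 0.238, 0.015) scene [200.5 161. ] top [207.5 160.2]
(0.6, 0.314, 0.02) scene [172.8 172.5] top [152.4 135.8]
(0.6144, -0.014, 0.012) scene [194.7 265. ] top [150.5 250.2]
bung_mid [0.4521 0.2397 0.0173] 6.7 [205.8 157.5] [198.5 164.9]
vial_block_seat [0.6026 0.3186 0.0098] 1.4 [152.9 134.4] [175.1 173.4]
dish_mid [ 0.4677  0.2459 -0.0044] 11.9 [201.5 156.7] [202.2 168.2]
carton_tray_seat [ 0.6067 -0.1532 -0.0011] 4.9 [154.  299.4] [210.7 305.4]
dish_holder_seat [ 0.462  -0.0039  0.0182] 1.2 [203.  244.7] [215.8 237.2]
tape_stand_seat [ 6.292e-01  1.685e-01 -5.000e-04] 3.6 [146.2 186.7] [183.8 217.8]
bung_dish_seat [ 0.6045 -0.022   0.032 ] 2.8 [151.6 254.4] [190.9 264.2]
[ 5.36294461e-01  5.73092401e-01  1.59026463e+00 -2.61776531e-06
  9.78171396e-01 -1.03459905e+00]
```

Run:
```python
from h import *
s=snap('scene')
for P in [(.4413,.3963-.033,.1127),(.4413,.3963+.033,.1127),(.4043,.1474,.0945),(.4793,.1474,.0945),(.4043,.3374,.0945)]: print(P,np.round(proj(s,P),1))
cv2.imwrite('pics/g.png',cv2.resize(s['frame'][90:200,70:220,::-1],(750,550),interpolation=cv2.INTER_CUBIC))
o=robot.get_obs();print(o['position'],o['grip_width'])
```

```text
(0.4413, 0.36329999999999996, 0.1127) [162.3 122.5]
(0.4413, 0.4293, 0.1127) [158.2 105.6]
(0.4043, 0.1474, 0.0945) [188.4 175.4]
(0.4793, 0.1474, 0.0945) [177.2 191.5]
(0.4043, 0.3374, 0.0945) [174.6 121.4]
[0.44186441 0.39179758 0.12256839] 0.05211258170874094
```

View pics/g.png

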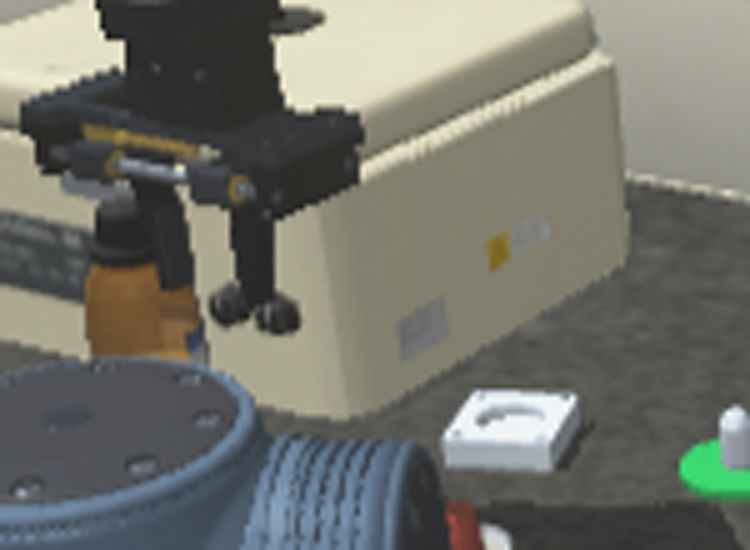

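The gripper image sits about 10 px (roughly 30 mm) higher than its reported pose projects. I'll probe the bench at a free spot, in small steps, to find the true tip height.

```bash
python3 -c "
from h import *
plan(.46,.13,.025,90)"
python3 -m handwheel '[[-0.06,-0.87,0,0],[-0.06,-0.87,0,0],[-0.06,-0.87,0,0],[-0.06,-0.87,0,0],[-0.06,-0.87,0,0],[-0.06,-0.87,0,0],[-0.06,-0.87,0,0],[-0.06,-0.87,0.1,0],[-0.06,-0.87,0.2,0],[-0.06,-0.87,0.28,0],[-0.06,-0.87,0.33,0],[-0.06,-0.87,0.33,0],[-0.06,-0.87,0.33,0],[-0.06,-0.87,0.33,0]]' 30
python3 - <<'E'
from h import *
s=snap('scene');t=snap('top');p=robot.get_obs()['position'];tip=p-[0,0,.008];print(p,np.round(proj(s,tip),1),np.round(proj(t,tip),1))
a=s['frame'][140:240,140:240,::-1];b=t['frame'][150:250,140:240,::-1]
cv2.imwrite('pics/g2.png',np.hstack([cv2.resize(x,(400,400),interpolation=cv2.INTER_CUBIC) for x in(a,b)]))
E
```

```text
shift [-0.0603 -0.8727  0.3252] turn [np.float64(0.0), np.float64(-0.5)] y-ang 90.0 q6 -1.03 t 6.3
time: 7.45
position: [0.4606, 0.1312, 0.0242]
tool_rot: [-0.0, 1.0, 0.0, 0.001]
ft_force: [0.5, -0.6, 0.1]
grip_width: 0.0263
grip_force: 0.0
[0.46098484 0.13112812 0.02470895] [205.5 194.8] [202.  198.1]
```

View pics/g2.png

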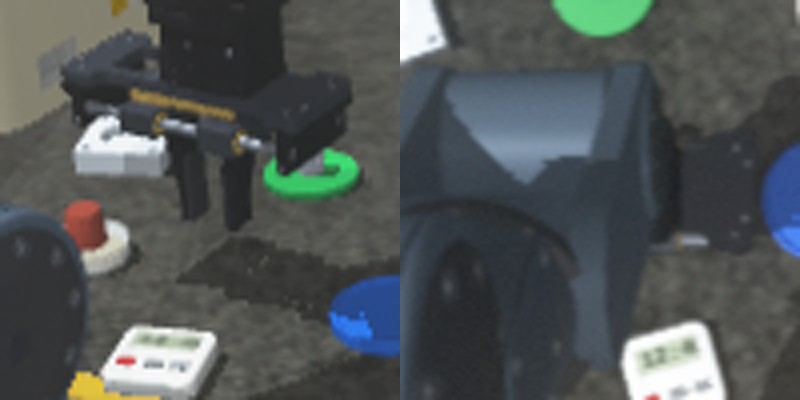

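Tips show at scene px (195.5,194) against a predicted (205.5,195), so the fingers really are about 30 mm above the reading. Probing down gently.

```bash
python3 -m handwheel '[[0,0,0.02,0],[0,0,0.04,0],[0,0,0.05,0],[0,0,0.05,0],[0,0,0.05,0]]'|egrep 'pos|ft'
python3 -m handwheel '[[0,0,0.01,0],[0,0,0.02,0],[0,0,0.03,0],[0,0,0.03,0],[0,0,0.03,0]]'|egrep 'pos|ft'
```

```text
position: [0.4597, 0.1307, 0.0083]
ft_force: [0.8, 0.6, 0.5]
position: [0.4597, 0.1308, -0.0007]
ft_force: [0.2, -0.5, -0.5]
```

```bash
python3 -m handwheel '[[0,0,0.01,0],[0,0,0.02,0],[0,0,0.02,0],[0,0,0.02,0]]'|egrep 'pos|ft'
```

```text
position: [0.4597, 0.1308, -0.0067]
ft_force: [-0.6, 0.3, 0.9]
```

```bash
for i in 1; do python3 -m handwheel '[[0,0,0.01,0],[0,0,0.02,0],[0,0,0.02,0],[0,0,0.02,0]]'|egrep 'pos|ft'; python3 -m handwheel '[[0,0,0.007,0],[0,0,0.01,0],[0,0,0.01,0]]'|egrep 'pos|ft';python3 -m handwheel '[[0,0,0.007,0],[0,0,0.01,0],[0,0,0.01,0]]'|egrep 'pos|ft'; done
```

```text
position: [0.4597, 0.1308, -0.0127]
ft_force: [-0.2, 0.5, -0.0]
position: [0.4598, 0.1308, -0.0156]
ft_force: [0.4, 1.1, 0.9]
position: [0.4598, 0.1308, -0.0187]
ft_force: [-0.1, 0.1, 0.3]
```

```bash
python3 -m handwheel '[[0,0,0.006,0],[0,0,0.006,0],[0,0,0.006,0]]'|egrep 'pos|ft'; python3 -m handwheel '[[0,0,0.006,0],[0,0,0.006,0],[0,0,0.006,0]]'|egrep 'pos|ft'
```

```text
position: [0.4598, 0.1308, -0.0204]
ft_force: [-0.1, 0.3, 1.5]
position: [0.4599, 0.1308, -0.0221]
ft_force: [0.3, 0.9, -1.0]
```

```bash
python3 -m handwheel '[[0,0,0.006,0],[0,0,0.006,0],[0,0,0.006,0]]'|egrep 'pos|ft'
```

```text
position: [0.4599, 0.1308, -0.0239]
ft_force: [0.8, 0.4, 1.1]
```

```bash
python3 -m handwheel '[[0,0,0.006,0],[0,0,0.006,0],[0,0,0.006,0]]'|egrep 'pos|ft'
```

```text
position: [0.4598, 0.1308, -0.0258]
ft_force: [0.1, 0.4, -0.4]
```

```bash
python3 -m handwheel '[[0,0,0.006,0],[0,0,0.006,0],[0,0,0.006,0]]'|egrep 'pos|ft'; python3 -m handwheel '[[0,0,0.006,0],[0,0,0.006,0],[0,0,0.006,0]]'|egrep 'pos|ft'
```

```text
position: [0.4601, 0.1308, -0.0264]
ft_force: [-1.0, 0.3, 10.9]
position: [0.4601, 0.1308, -0.0265]
ft_force: [-4.7, -0.6, 28.3]
```

```bash
python3 -m handwheel '[[0,0,0.006,0],[0,0,0.006,0],[0,0,0.006,0]]'|egrep 'pos|ft|time'
python3 - <<'E'
from h import *
s=snap('scene');p=robot.get_obs()['position'];print(p)
for d in(0,.008,-.025):print(np.round(proj(s,p-[0,0,d]),1))
a=s['frame'][150:250,140:240,::-1]
cv2.imwrite('pics/g3.png',cv2.resize(a,(500,500),interpolation=cv2.INTER_CUBIC))
E
```

```text
time: 11.3
position: [0.4601, 0.1308, -0.0266]
ft_force: [-5.4, -1.8, 43.7]
[ 0.4601472   0.13079835 -0.0266035 ]
[218.7 195.9]
[221.1 196.1]
[211.2 195.2]
```

View pics/g3.png

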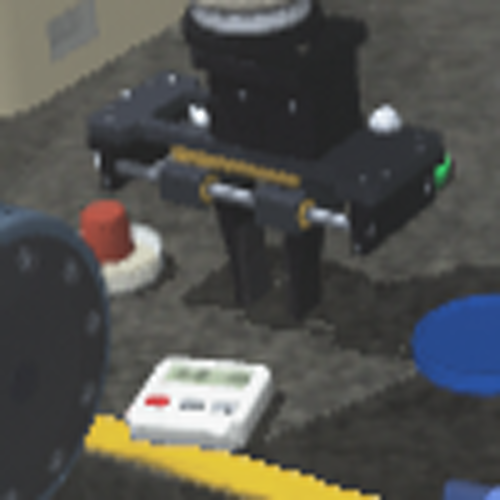

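Contact came at a reading of z≈-0.026 with the tips on the bench (tips seen at px (212,194), which matches the z=0 prediction). So real tip height = reading + 0.026, and I'll plan by tip height from here.

```bash
sed -i "s/def plan(x,y,z,ang):/def plan(x,y,tip,ang):/; s/np.array(\[x,y,z\])-o/np.array([x,y,tip-.0262])-o/" h.py
python3 -m handwheel '[[0,0,-0.1,0],[0,0,-0.2,0],[0,0,-0.3,0],[0,0.35,-0.3,0],[0,0.35,-0.3,0],[0,0.35,-0.3,0],[0,0.35,-0.3,0],[0,0.35,-0.3,0],[0,0.35,-0.3,0]]' 60
python3 -c "
from h import *
plan(.4435,.238,.025,90)"
```

```text
time: 12.1
position: [0.4593, 0.2352, 0.0587]
tool_rot: [-0.0, 1.0, -0.0, -0.001]
ft_force: [-0.4, -0.8, -1.0]
grip_width: 0.0519
grip_force: 0.0
shift [0.0523 0.0094 0.1996] turn [np.float64(0.0001), np.float64(-0.4999)] y-ang 90.0 q6 -1.31 t 12.1
```

```bash
python3 -m handwheel '[[0.052,0.009,0.03,0],[0.052,0.009,0.06,0],[0.052,0.009,0.1,0],[0.052,0.009,0.15,0],[0.052,0.009,0.18,0],[0.052,0.009,0.2,0],[0.052,0.009,0.2,0],[0.052,0.009,0.2,0]]'|egrep 'pos|ft'
python3 -m handwheel '[[0,0,0,0],[0,0,0,0],[0,0,0,0],[0,0,0,0],[0,0,0,0],[0,0,0,0],[0,0,0,0],[0,0,0,0],[0,0,0,0]]' 15 10; python3 -c "
from h import *
plan(.6142,-.0137,.075,90)"
```

```text
position: [0.4443, 0.238, -0.0014]
ft_force: [0.5, 0.4, -0.7]
time: 13.52
position: [0.4445, 0.2386, -0.0007]
tool_rot: [-0.0, 1.0, 0.0, 0.0]
ft_force: [-0.0, -0.3, 4.2]
grip_width: 0.0272
grip_force: 10.2
shift [-0.5655 -0.8411 -0.165 ] turn [np.float64(0.0), np.float64(-0.5)] y-ang 90.0 q6 -1.3 t 13.5
```

```bash
python3 -m handwheel '[[0,0,-0.02,0],[0,0,-0.06,0],[0,0,-0.11,0],[0,0,-0.15,0],[-0.02,-0.03,-0.165,0],[-0.06,-0.09,-0.165,0],[-0.12,-0.18,-0.165,0],[-0.19,-0.28,-0.165,0],[-0.26,-0.38,-0.165,0],[-0.33,-0.48,-0.165,0],[-0.4,-0.59,-0.165,0],[-0.46,-0.68,-0.165,0],[-0.51,-0.76,-0.165,0],[-0.545,-0.81,-0.165,0],[-0.5655,-0.841,-0.165,0],[-0.5655,-0.841,-0.165,0],[-0.5655,-0.841,-0.165,0],[-0.5655,-0.841,-0.165,0]]'
python3 -c "
from h import *
plan(.6142,-.0137,.0145,90)
s=snap('scene');cv2.imwrite('pics/s1.png',cv2.resize(s['frame'][110:240,200:340,::-1],(700,650)[0:2] and (640,594),interpolation=cv2.INTER_CUBIC))"
```

```text
time: 15.02
position: [0.6123, -0.0127, 0.048]
tool_rot: [-0.0, 1.0, 0.0, -0.001]
ft_force: [-0.6, 0.3, -0.4]
grip_width: 0.027
grip_force: 9.9
shift [-0.0067 -0.0035  0.1991] turn [np.float64(0.0001), np.float64(-0.4999)] y-ang 90.0 q6 -1.77 t 15.0
```

View pics/s1.png

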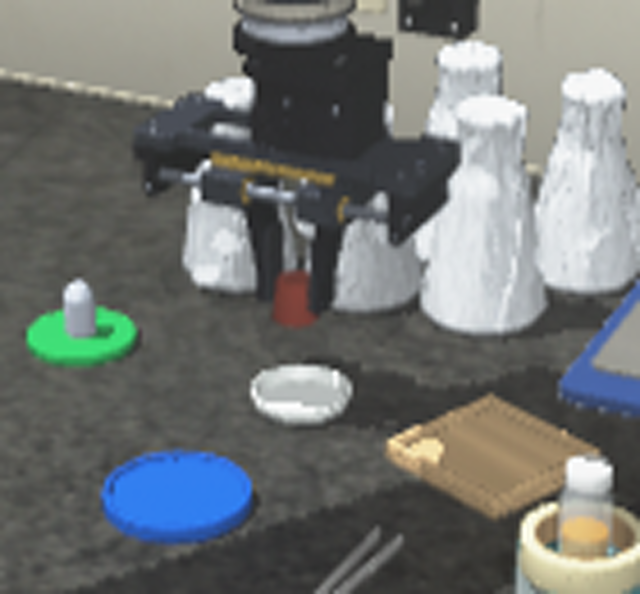

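The stopper hangs over the saucer (stopper foot at crop (297,322), saucer at (302,392)). Lowering it now.

```bash
python3 -m handwheel '[[-0.0067,-0.0035,0.04,0],[-0.0067,-0.0035,0.08,0],[-0.0067,-0.0035,0.12,0],[-0.0067,-0.0035,0.15,0],[-0.0067,-0.0035,0.17,0],[-0.0067,-0.0035,0.185,0],[-0.0067,-0.0035,0.192,0],[-0.0067,-0.0035,0.197,0],[-0.0067,-0.0035,0.197,0],[-0.0067,-0.0035,0.197,0]]'|egrep 'pos|ft'
python3 -m handwheel '[[0,0,0.005,0],[0,0,0.005,0],[0,0,0.005,0]]'|egrep 'pos|ft'
```

```text
position: [0.6163, -0.015, -0.0103]
ft_force: [-0.0, 0.1, -0.3]
position: [0.6162, -0.0149, -0.0119]
ft_force: [0.9, 0.0, 1.0]
```

```bash
python3 -m handwheel '[[0,0,0.005,0],[0,0,0.005,0],[0,0,0.005,0]]'|egrep 'pos|ft'; python3 -m handwheel '[[0,0,0.004,0],[0,0,0.004,0],[0,0,0.004,0]]'|egrep 'pos|ft'
```

```text
position: [0.6163, -0.0149, -0.0121]
ft_force: [-1.2, 0.0, 9.2]
position: [0.6164, -0.0149, -0.0125]
ft_force: [-3.6, -0.0, 12.4]
```

```bash
python3 -m handwheel '[[0,0,-0.004,0],[0,0,-0.004,0],[0,0,-0.004,0],[0,0,-0.004,0],[0,0,-0.05,0],[0,0,-0.12,0],[0,0,-0.2,0],[0,0,-0.3,0],[0.2,0.2,-0.3,0],[0.3,0.5,-0.3,0],[0.3,0.5,-0.3,0],[0.3,0.5,-0.3,0],[0.3,0.5,-0.3,0],[0.3,0.5,-0.3,0],[0.3,0.5,-0.3,0]]' 45
python3 - <<'E'
from m import *
t=snap('top')
red=lambda r,g,b:(r>g+40)&(r>b+40)
m=seg(t,red,(150,251),15);print('bung',m.sum(),circ(t,m,.032))
try:
    m=seg(t,lambda r,g,b:r>110,(206,160),22);print('dish',m.sum(),circ(t,m,.015))
except Exception as e: print(e)
plan(.4477,.2415,.08,90)
E
```

```text
time: 17.9
position: [0.5268, 0.1353, 0.0758]
tool_rot: [-0.001, 1.0, -0.0, 0.001]
ft_force: [0.1, -0.9, 0.6]
grip_width: 0.039
grip_force: 0.0
bung 35 (((0.6141785979270935, -0.014556312933564186), 0.009845600463449955), array([ 0.61427915, -0.01343965], dtype=float32))
attempt to get argmax of an empty sequence
shift [0.266  0.3568 0.0723] turn [np.float64(0.0001), np.float64(-0.4999)] y-ang 90.0 q6 -1.53 t 17.9
```

```bash
python3 -m handwheel '[[0.266,0.357,0,0],[0.266,0.357,0,0],[0.266,0.357,0,0],[0.266,0.357,0,0],[0.266,0.357,0,0],[0.266,0.357,0.07,0],[0.266,0.357,0.13,0],[0.266,0.357,0.13,0],[0.266,0.357,0.13,0],[0.266,0.357,0.13,0]]' 100 | grep pos;python3 -c "
from h import *
plan(.4475,.2415,.0065,90)"
```

```text
position: [0.4481, 0.2412, 0.0366]
shift [0.0023 0.0011 0.1876] turn [np.float64(-0.0003), np.float64(0.4997)] y-ang 89.9 q6 -1.29 t 18.8
```

```bash
python3 -m handwheel '[[0,0,0.06,0],[0,0,0.12,0],[0,0,0.16,0],[0,0,0.18,0],[0,0,0.188,0],[0,0,0.188,0],[0,0,0.188,0]]'|egrep 'pos|ft'
python3 -m handwheel '[[0,0,0,0],[0,0,0,0],[0,0,0,0],[0,0,0,0],[0,0,0,0],[0,0,0,0],[0,0,0,0],[0,0,0,0]]' 40 12; python3 -c "
from h import *
plan(.4714,-.0035,.06,90)"
```

```text
position: [0.447, 0.2423, -0.0195]
ft_force: [-0.1, -0.8, 0.3]
time: 20.03
position: [0.4463, 0.2423, -0.02]
tool_rot: [-0.0, 1.0, 0.0, 0.0]
ft_force: [-0.9, 0.0, 3.0]
grip_width: 0.0617
grip_force: 12.0
shift [-0.0836 -0.8193 -0.1795] turn [np.float64(0.0), np.float64(-0.5)] y-ang 90.0 q6 -1.29 t 20.0
```

```bash
python3 -m handwheel '[[0,0,-0.02,0],[0,0,-0.06,0],[0,0,-0.12,0],[0,-0.03,-0.16,0],[-0.01,-0.08,-0.18,0],[-0.02,-0.16,-0.18,0],[-0.03,-0.26,-0.18,0],[-0.04,-0.36,-0.18,0],[-0.05,-0.46,-0.18,0],[-0.06,-0.56,-0.18,0],[-0.07,-0.66,-0.18,0],[-0.08,-0.74,-0.18,0],[-0.084,-0.79,-0.18,0],[-0.084,-0.819,-0.18,0],[-0.084,-0.819,-0.18,0],[-0.084,-0.819,-0.18,0]]'|egrep 'pos|grip'
python3 -c "
from h import *
plan(.4714,-.0035,.0145,90)"
```

```text
position: [0.471, -0.0033, 0.0338]
grip_width: 0.0621
grip_force: 12.0
shift [-0.0015 -0.0007  0.1516] turn [np.float64(-0.0001), np.float64(0.4999)] y-ang 90.0 q6 -1.82 t 21.4
```

```bash
python3 -m handwheel '[[0,0,0.04,0],[0,0,0.08,0],[0,0,0.11,0],[0,0,0.13,0],[0,0,0.145,0],[0,0,0.151,0],[0,0,0.151,0],[0,0,0.151,0]]'|egrep 'pos|ft'
python3 -m handwheel '[[0,0,0.003,0],[0,0,0.003,0],[0,0,0.003,0]]'|egrep 'pos|ft'; python3 -m handwheel '[[0,0,0.003,0],[0,0,0.003,0],[0,0,0.003,0]]'|egrep 'pos|ft'
```

```text
position: [0.4715, -0.0033, -0.0114]
ft_force: [-0.2, -0.0, -1.0]
position: [0.4716, -0.0036, -0.0122]
ft_force: [-0.4, -1.0, -0.5]
position: [0.4716, -0.0036, -0.0131]
ft_force: [-0.6, -0.2, 2.4]
```

```bash
python3 -m handwheel '[[0,0,0.002,0],[0,0,0.002,0],[0,0,0.002,0],[0,0,0.002,0],[0,0,0.002,0],[0,0,-0.05,0],[0,0,-0.12,0],[0,0,-0.2,0],[0,0,-0.35,0],[0,0,-0.35,0],[0,-0.3,-0.4,0],[0,-0.3,-0.4,0],[0,-0.3,-0.4,0],[0,-0.3,-0.4,0],[0,-0.3,-0.4,0]]' 85
python3 - <<'E'
from m import *
plan(.4407,-.2681,.15,39.5);plan(.4407,-.2681,.15,-50.5)
E
```

```text
time: 23.78
position: [0.4707, -0.0934, 0.1063]
tool_rot: [0.001, 1.0, 0.0, -0.001]
ft_force: [-1.2, 0.4, -0.5]
grip_width: 0.0736
grip_force: 0.0
shift [ 0.0991 -0.5826 -0.0588] turn [np.float64(0.14), np.float64(-0.36)] y-ang 89.9 q6 -2.0 t 23.8
shift [ 0.0991 -0.5826 -0.0588] turn [np.float64(-0.11), np.float64(0.39)] y-ang 89.9 q6 -2.0 t 23.8
```

```bash
python3 -m handwheel '[[0.099,-0.583,-0.059,0.14],[0.099,-0.583,-0.059,0.14],[0.099,-0.583,-0.059,0.14],[0.099,-0.583,-0.059,0.14],[0.099,-0.583,-0.059,0.14],[0.099,-0.583,-0.059,0.14],[0.099,-0.583,-0.059,0.14],[0.099,-0.583,-0.059,0.14],[0.099,-0.583,-0.059,0.14],[0.099,-0.583,-0.059,0.14]]' 55|grep pos
python3 - <<'E'
from m import *
plan(.4407,-.2681,.076,39.5)
t=snap('top')
m=seg(t,lambda r,g,b:r>110,(205,250),0+1) if 0 else seg(t,lambda r,g,b:(r>130)&(b<r+10),(202,246),20);print('dish',m.sum(),circ(t,m,.022))
E
```

```text
position: [0.4416, -0.2668, 0.1238]
shift [-0.0016 -0.0051  0.2468] turn [np.float64(0.001), np.float64(-0.499)] y-ang 39.8 q6 -1.46 t 24.6Traceback (most recent call last):
  File "<stdin>", line 4, in <module>
  File "m.py", line 6, in seg
    i=1+np.argmax(s[1:,4]); return (l==i)
        ~~~~~~~~~^^^^^^^^^
    return _wrapfunc(a, 'argmax', axis=axis, out=out, **kwds)
    return bound(*args, **kwds)
ValueError: attempt to get argmax of an empty sequence
```

```bash
python3 -m handwheel '[[-0.002,-0.005,0.06,0],[-0.002,-0.005,0.12,0],[-0.002,-0.005,0.17,0],[-0.002,-0.005,0.21,0],[-0.002,-0.005,0.235,0],[-0.002,-0.005,0.246,0],[-0.002,-0.005,0.246,0],[-0.002,-0.005,0.246,0]]'|egrep 'pos|ft'
python3 -m handwheel '[[0,0,0,0],[0,0,0,0],[0,0,0,0],[0,0,0,0],[0,0,0,0],[0,0,0,0],[0,0,0,0],[0,0,0,0]]' 20 8; python3 -c "
from h import *
s=snap('scene');cv2.imwrite('pics/v1.png',cv2.resize(s['frame'][150:270,230:390,::-1],(640,480),interpolation=cv2.INTER_CUBIC))
plan(.597,.3145,.18,90)"
```

```text
position: [0.4413, -0.2698, 0.0508]
ft_force: [0.4, -1.0, 0.7]
time: 26.0
position: [0.4411, -0.2701, 0.0509]
tool_rot: [0.426, 0.905, -0.0, 0.0]
ft_force: [-0.9, -0.3, 3.7]
grip_width: 0.0271
grip_force: 8.0
shift [ 1.1699  1.6425 -0.3439] turn [np.float64(-0.14), np.float64(0.36)] y-ang 39.6 q6 -1.46 t 26.1
```

View pics/v1.png

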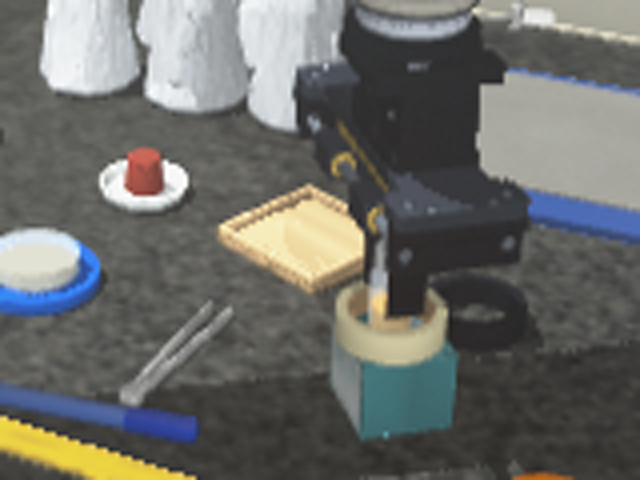

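The stopper is standing in the saucer (crop (145,170)) and the dish lies in the blue holder (35,262). The vial is gripped. Lifting it straight out, then carrying it over.

```bash
python3 -m handwheel '[[0,0,-0.02,0],[0,0,-0.06,0],[0,0,-0.11,0],[0,0,-0.17,0],[0,0,-0.23,0],[0,0,-0.28,0],[0.02,0.03,-0.32,0],[0.05,0.07,-0.34,0.01],[0.1,0.14,-0.34,0.02],[0.16,0.225,-0.34,0.035],[0.22,0.31,-0.34,0.05],[0.28,0.395,-0.34,0.065],[0.34,0.48,-0.34,0.08],[0.4,0.565,-0.34,0.095],[0.46,0.65,-0.34,0.11],[0.51,0.72,-0.34,0.11],[0.55,0.775,-0.34,0.11],[0.58,0.815,-0.34,0.11],[0.58,0.815,-0.34,0.11],[0.58,0.815,-0.34,0.11]]'|egrep 'pos|grip'
python3 -c "
from h import *
plan(.597,.3145,.13,0)
s=snap('scene');print(ray(s,(173,140),0))
t=snap('top')
from m import *
for d,th in ((44,150),):
    f=t['frame'].astype(int)
    m=seg(t,lambda r,g,b:r>110,(153,136),30);print(rect(t,m,.02))
"
```

```text
position: [0.5181, 0.0208, 0.1525]
grip_width: 0.0273
grip_force: 8.0
shift [0.9785 0.2655 0.1618] turn [np.float64(0.0004), np.float64(-0.4996)] y-ang 0.1 q6 -0.18 t 27.7
[0.5834976  0.43838864 0.        ]
((595.2269897460938, 315.130859375), (79.6529769897461, 75.32222747802734), 20.75340461730957)
```

Run:
```python
from m import *
from scipy.optimize import minimize
t=snap('top')
S=4
def fit(m,lx,ly,z0,z1,x0):
    M=cv2.resize(m.astype(np.uint8),None,fx=S,fy=S,interpolation=cv2.INTER_LINEAR).astype(bool)
    def cost(p):
        a=p[2];u=np.array([np.cos(a),np.sin(a)]);v=np.array([-u[1],u[0]])
        q=[proj(t,(*(p[:2]+i*lx/2*u+j*ly/2*v),z)) for i in(1,-1) for j in(1,-1) for z in(z0,z1)]
        h=cv2.convexHull(np.float32([[(x+.5)*S,(y+.5)*S] for y,x in q]))
        I=np.zeros(M.shape,np.uint8);cv2.fillConvexPoly(I,np.int32(np.round(h*16)),1,shift=4)
        return np.sum(M!=I.astype(bool))
    r=minimize(cost,x0,method='Nelder-Mead',options=dict(initial_simplex=[x0,[x0[0]+.008,x0[1],x0[2]],[x0[0],x0[1]+.008,x0[2]],[x0[0],x0[1],x0[2]+.1]]))
    return r.x,r.fun/M.sum()
m=seg(t,lambda r,g,b:r>110,(153,136),30);print('block',fit(m,.07,.07,0,.02,[.598,.317,.36]))
m=seg(t,lambda r,g,b:(r>130)&(r-b>30),(156,298),30);print('tray',fit(m,.096,.092,0,.012,[.600,-.154,1.17]))
```

```text
block (array([0.59824216, 0.31839287, 0.3592054 ]), np.float64(0.04463412465546368))
tray (array([ 0.60337639, -0.15355148,  1.17684096]), np.float64(0.11639968487394958))
```

```bash
python3 -m handwheel '[[0.02,0.01,0,0],[0.06,0.02,0,0],[0.12,0.04,0,0],[0.2,0.06,0,0],[0.29,0.08,0,0],[0.38,0.1,0,0],[0.47,0.13,0,0],[0.56,0.155,0.02,0],[0.65,0.18,0.05,0],[0.73,0.2,0.08,0],[0.81,0.22,0.11,0],[0.87,0.24,0.13,0],[0.92,0.255,0.15,0],[0.96,0.265,0.16,0],[0.99,0.269,0.16,0],[0.99,0.269,0.16,0],[0.99,0.269,0.16,0],[0.99,0.269,0.16,0]]'|egrep 'pos|grip'
python3 -c "
from h import *
plan(.598,.318,.038,0)"
```

```text
position: [0.599, 0.3165, 0.105]
grip_width: 0.0269
grip_force: 8.0
shift [ 0.0052 -0.0034  0.3106] turn [np.float64(-0.0001), np.float64(0.4999)] y-ang -0.0 q6 0.32 t 29.4
```

```bash
python3 -m handwheel '[[0.005,-0.003,0.04,0],[0.005,-0.003,0.09,0],[0.005,-0.003,0.14,0],[0.005,-0.003,0.19,0],[0.005,-0.003,0.23,0],[0.005,-0.003,0.265,0],[0.005,-0.003,0.29,0],[0.005,-0.003,0.305,0],[0.005,-0.003,0.31,0],[0.005,-0.003,0.31,0],[0.005,-0.003,0.31,0]]'|egrep 'pos|ft'
python3 -m handwheel '[[0,0,0.007,0],[0,0,0.007,0],[0,0,0.007,0]]'|egrep 'pos|ft'
```

```text
position: [0.5987, 0.3188, 0.0122]
ft_force: [-0.1, 0.1, -0.8]
position: [0.5983, 0.3188, 0.0098]
ft_force: [0.0, -0.1, -0.6]
```

```bash
python3 -m handwheel '[[0,0,0.004,0],[0,0,0.004,0],[0,0,0.004,0]]'|egrep 'pos|ft'; python3 -m handwheel '[[0,0,0.003,0],[0,0,0.003,0],[0,0,0.003,0]]'|egrep 'pos|ft'
```

```text
position: [0.5984, 0.3188, 0.0089]
ft_force: [-0.5, -0.1, 3.6]
position: [0.5985, 0.3189, 0.0088]
ft_force: [-2.4, 0.2, 8.1]
```

```bash
python3 -m handwheel '[[0,0,-0.003,0],[0,0,-0.003,0],[0,0,-0.003,0],[0,0,-0.003,0],[0,0,-0.05,0],[0,0,-0.15,0],[0,0,-0.25,0],[0,0,-0.35,0],[0,0,-0.35,0],[-0.98,-0.25,-0.35,0],[-0.98,-0.25,-0.35,0],[-0.98,-0.25,-0.35,0],[-0.98,-0.25,-0.35,0],[-0.98,-0.25,-0.35,0],[-0.98,-0.25,-0.35,0],[-0.98,-0.25,-0.35,0],[-0.98,-0.25,-0.35,0],[-0.98,-0.25,-0.35,0],[-0.98,-0.25,-0.35,0],[-0.98,-0.25,-0.35,0]]' 50
python3 - <<'E'
from m import *
t=snap('top')
m=seg(t,lambda r,g,b:(r>130),(210,342),16);print('tape',m.sum(),circ(t,m,.071))
for k in('tape_mid','vial_mid'):
    for r in vision.look_for('top',k)[:3]: print(k,r['conf'],r['point'])
cv2.imwrite('pics/t1.png',np.hstack([cv2.resize(a,(400,400),interpolation=cv2.INTER_CUBIC) for a in(t['frame'][185:235,317:367,::-1],t['frame'][120:200,110:190,::-1])]))
x,y=circ(t,m,.071)[1];plan(x,y,.1,39.5)
E
```

```text
time: 32.7
position: [0.5238, 0.0256, 0.1127]
tool_rot: [0.707, 0.707, 0.0, 0.0]
ft_force: [0.7, 0.2, -0.2]
grip_width: 0.0437
grip_force: 0.0
tape 192 (((0.4421234726905823, -0.2680073380470276), 0.03350573405623436), array([ 0.44290566, -0.2683357 ], dtype=float32))
tape_mid 0.82 [234.0, 390.6]
tape_mid 0.75 [216.1, 337.7]
tape_mid 0.59 [167.1, 350.2]
vial_mid 0.56 [152.7, 128.7]
shift [-0.9809 -0.2712  0.1283] turn [np.float64(-0.1093), np.float64(0.3907)] y-ang 0.1 q6 -0.17 t 32.9
```

View pics/t1.png

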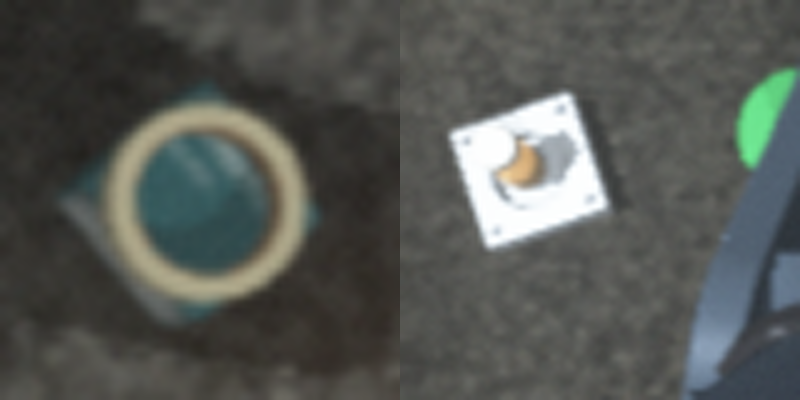

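The roll lies on the carton with its centre at about px (209.6,342.5). The vial stands upright in the well (cap at px (148.7,128.5)).

```bash
python3 -m handwheel '[[-0.98,-0.271,0.0,-0.11],[-0.98,-0.271,0.0,-0.11],[-0.98,-0.271,0.0,-0.11],[-0.98,-0.271,0.0,-0.11],[-0.98,-0.271,0.0,-0.11],[-0.98,-0.271,0.0,-0.11],[-0.98,-0.271,0.0,-0.11],[-0.98,-0.271,0.0,-0.11],[-0.98,-0.271,0.0,-0.11],[-0.98,-0.271,0.0,-0.11],[-0.98,-0.271,0.12,-0.11],[-0.98,-0.271,0.12,-0.11],[-0.98,-0.271,0.12,-0.11],[-0.98,-0.271,0.12,-0.11]]' 97|egrep pos
python3 -c "
from h import *
plan(.4425,-.2685,.0555,39.5)
t=snap('top');print(ray(t,(148.5,128.5),.071))"
```

```text
position: [0.4424, -0.2676, 0.0768]
shift [-0.0026 -0.0015  0.1583] turn [np.float64(0.0007), np.float64(-0.4993)] y-ang 39.7 q6 -1.45 t 34.0
[0.5994878  0.31871231 0.071     ]
```

```bash
python3 -m handwheel '[[0,0,0.05,0],[0,0,0.1,0],[0,0,0.14,0],[0,0,0.158,0],[0,0,0.158,0],[0,0,0.158,0]]'|egrep 'pos|ft'
python3 -m handwheel '[[0,0,0,0],[0,0,0,0],[0,0,0,0],[0,0,0,0],[0,0,0,0],[0,0,0,0],[0,0,0,0],[0,0,0,0]]' 50 12; python3 -c "
from h import *
plan(.626,.1615,.12,0)"
```

```text
position: [0.4426, -0.2695, 0.0299]
ft_force: [-0.3, -0.8, -0.0]
time: 35.23
position: [0.4422, -0.2696, 0.0294]
tool_rot: [0.426, 0.905, -0.0, 0.0]
ft_force: [0.0, 0.8, 6.8]
grip_width: 0.0657
grip_force: 12.0
shift [ 0.7166  1.3882 -0.215 ] turn [np.float64(0.11), np.float64(-0.39)] y-ang 39.6 q6 -1.45 t 35.2
```

```bash
python3 -c "
from h import *
s=snap('scene')
for p in((172,253),(176,278),(181,307)):print(ray(s,p,0))"
python3 -m handwheel '[[0,0,-0.02,0],[0,0,-0.06,0],[0,0,-0.11,0],[0,0,-0.16,0],[0.015,0.03,-0.2,0],[0.04,0.08,-0.215,0.01],[0.075,0.15,-0.215,0.02],[0.12,0.23,-0.215,0.035],[0.16,0.31,-0.215,0.05],[0.2,0.39,-0.215,0.065],[0.24,0.47,-0.215,0.08],[0.285,0.55,-0.215,0.095],[0.32,0.62,-0.215,0.11],[0.345,0.67,-0.215,0.11],[0.36,0.7,-0.215,0.11],[0.36,0.7,-0.215,0.11],[0.36,0.7,-0.215,0.11]]'|egrep 'pos|grip'
python3 -c "
from h import *
plan(.626,.1615,.09,0);plan(.626,.1615,.09,90)"
```

```text
[0.75646873 0.10351259 0.        ]
[ 7.65992730e-01  1.61618741e-02 -1.11022302e-16]
[ 0.77424542 -0.08204455  0.        ]
position: [0.5346, -0.0523, 0.0933]
grip_width: 0.0656
grip_force: 12.0
shift [0.7122 0.3059 0.0981] turn [np.float64(0.0002), np.float64(-0.4998)] y-ang 0.1 q6 -0.31 t 36.7
shift [0.7122 0.3059 0.0981] turn [np.float64(-0.2498), np.float64(0.2502)] y-ang 0.1 q6 -0.31 t 36.7
```

```bash
python3 -m handwheel '[[0.02,0.01,0,0],[0.06,0.03,0,0],[0.11,0.05,0,0],[0.17,0.08,0,0],[0.24,0.11,0,0],[0.31,0.14,0,0],[0.38,0.17,0,0],[0.45,0.2,0,0],[0.52,0.23,0,0],[0.58,0.26,0,0],[0.63,0.28,0,0],[0.67,0.295,0,0],[0.7,0.304,0.03,0],[0.712,0.306,0.07,0],[0.712,0.306,0.09,0],[0.712,0.306,0.098,0],[0.712,0.306,0.098,0],[0.712,0.306,0.098,0]]'|egrep 'pos|grip'
python3 -c "
from h import *
s=snap('scene');cv2.imwrite('pics/t2.png',cv2.resize(s['frame'][110:210,160:280,::-1],(720,600),interpolation=cv2.INTER_CUBIC))
plan(.626,.1615,.015,0)"
```

```text
position: [0.6262, 0.1604, 0.0635]
grip_width: 0.0658
grip_force: 12.0
shift [ 0.0034 -0.0022  0.2507] turn [np.float64(-0.0002), np.float64(0.4998)] y-ang -0.1 q6 0.08 t 38.2
```

View pics/t2.png

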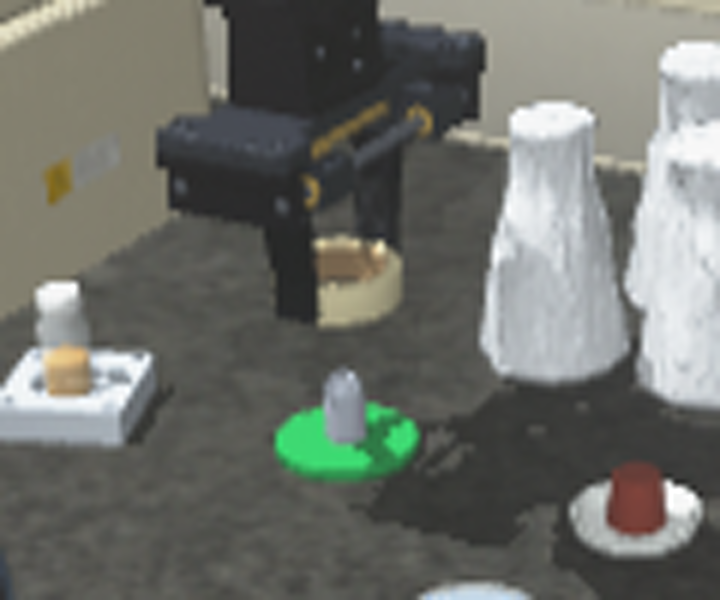

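The roll centre (crop x≈340) is above the post (x≈344), so I'm lowering it.

```bash
python3 -m handwheel '[[0.003,-0.001,0.04,0],[0.003,-0.001,0.08,0],[0.003,-0.001,0.11,0],[0.003,-0.001,0.14,0],[0.003,-0.001,0.17,0],[0.003,-0.001,0.2,0],[0.003,-0.001,0.225,0],[0.003,-0.001,0.24,0],[0.003,-0.001,0.246,0],[0.003,-0.001,0.246,0],[0.003,-0.001,0.246,0]]'|egrep 'pos|ft'
```

```text
position: [0.6267, 0.1623, -0.0095]
ft_force: [0.0, -0.4, -1.3]
```

```bash
python3 -m handwheel '[[0,0,0.006,0],[0,0,0.012,0],[0,0,0.012,0],[0,0,0.012,0]]'|egrep 'pos|ft'; python3 -m handwheel '[[0,0,0.004,0],[0,0,0.004,0],[0,0,0.004,0]]'|egrep 'pos|ft'
```

```text
position: [0.6264, 0.1622, -0.0132]
ft_force: [-0.9, 0.3, -1.3]
position: [0.6265, 0.1622, -0.0144]
ft_force: [0.2, 0.4, 0.0]
```

```bash
python3 -m handwheel '[[0,0,0.003,0],[0,0,0.003,0],[0,0,0.003,0]]'|egrep 'pos|ft'
```

```text
position: [0.6265, 0.1622, -0.0145]
ft_force: [-1.6, -0.5, 5.4]
```

```bash
python3 -m handwheel '[[0,0,-0.003,0],[0,0,-0.003,0],[0,0,-0.003,0],[0,0,-0.003,0],[0,0,-0.04,0],[0,0,-0.12,0],[0,0,-0.2,0],[0,0,-0.3,0],[0,0,-0.35,0],[-0.6,-0.3,-0.35,0],[-0.6,-0.3,-0.35,0],[-0.6,-0.3,-0.35,0],[-0.6,-0.3,-0.35,0],[-0.6,-0.3,-0.35,0],[-0.6,-0.3,-0.35,0],[-0.6,-0.3,-0.35,0]]' 90|egrep 'time|pos'
python3 - <<'E'
from m import *
exec(open('/dev/stdin').read()) if 0 else None
t=snap('top')
from scipy.optimize import minimize
S=4
def fit(m,lx,ly,z0,z1,x0):
    M=cv2.resize(m.astype(np.uint8),None,fx=S,fy=S,interpolation=cv2.INTER_LINEAR).astype(bool)
    def cost(p):
        a=p[2];u=np.array([np.cos(a),np.sin(a)]);v=np.array([-u[1],u[0]])
        q=[proj(t,(*(p[:2]+i*lx/2*u+j*ly/2*v),z)) for i in(1,-1) for j in(1,-1) for z in(z0,z1)]
        h=cv2.convexHull(np.float32([[(x+.5)*S,(y+.5)*S] for y,x in q]))
        I=np.zeros(M.shape,np.uint8);cv2.fillConvexPoly(I,np.int32(np.round(h*16)),1,shift=4)
        return np.sum(M!=I.astype(bool))
    r=minimize(cost,x0,method='Nelder-Mead',options=dict(initial_simplex=[x0,[x0[0]+.008,x0[1],x0[2]],[x0[0],x0[1]+.008,x0[2]],[x0[0],x0[1],x0[2]+.1]]))
    return r.x,r.fun/M.sum()
teal=lambda r,g,b:(g>r+15)&(b>r+10)
m=seg(t,teal,(210,342),25)
for a,b in((.058,.062),(.062,.058)):print(m.sum(),fit(m,a,b,.052,.0519,[.443,-.268,.69]))
for r in vision.outline_of('top','carton_mid')[:2]:
    print(r['conf'],r['point'],r['mask'].sum());
    for a,b in((.058,.062),(.062,.058)):print(fit(r['mask'],a,b,0,.052,[.443,-.268,.69]))
print('tape',[ (round(r['conf'],2),ray(t,r['point'],.0175)[:2]) for r in vision.look_for('top','tape_mid')[:3]])
cv2.imwrite('pics/c1.png',np.hstack([cv2.resize(a,(400,400),interpolation=cv2.INTER_CUBIC) for a in(t['frame'][185:235,317:367,::-1],t['frame'][120:180,160:220,::-1])]))
plan(.443,-.268,.08,39.5);plan(.443,-.268,.08,-50.5)
E
```

```text
time: 41.33
position: [0.5361, -0.0194, 0.0903]
492 (array([ 0.44382863, -0.27011451,  0.65325133]), np.float64(0.12152288168183566))
492 (array([ 0.4444593 , -0.26963943,  0.6817042 ]), np.float64(0.04371234457120882))
0.72 [211.2, 341.3] 550
(array([ 0.44432767, -0.27187203,  0.69205305]), np.float64(0.11228230980751604))
(array([ 0.44394154, -0.27219717,  0.67968507]), np.float64(0.06290100824931255))
tape [(0.76, array([0.64439555, 0.17208244])), (0.63, array([ 0.37024272, -0.41692233])), (0.5, array([ 0.57105892, -0.29607798]))]
shift [-0.8362 -0.3154  0.1202] turn [np.float64(-0.1096), np.float64(0.3904)] y-ang 0.1 q6 -0.24 t 41.5
shift [-0.8362 -0.3154  0.1202] turn [np.float64(0.1404), np.float64(-0.3596)] y-ang 0.1 q6 -0.24 t 41.5
```

View pics/c1.png

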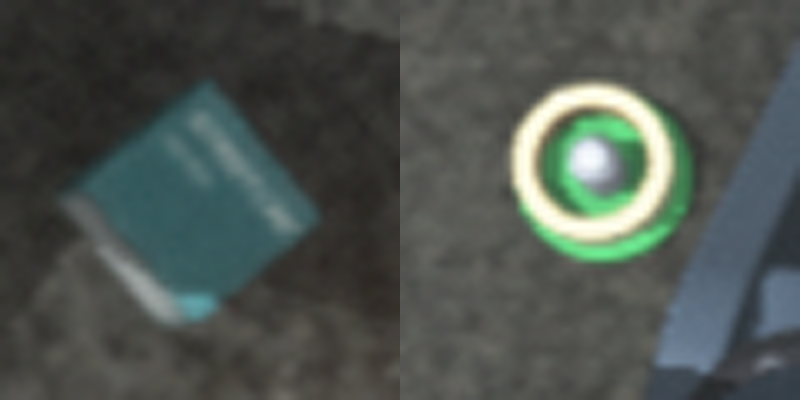

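The roll is over the post (crop (592,163), offset from the base consistent with parallax). The carton is unobstructed, with its 62 mm side at 39° and centre (0.444,-0.270).

```bash
python3 -m handwheel '[[-0.842,-0.311,0.0,0.142],[-0.842,-0.311,0.0,0.142],[-0.842,-0.311,0.0,0.142],[-0.842,-0.311,0.0,0.142],[-0.842,-0.311,0.0,0.142],[-0.842,-0.311,0.0,0.142],[-0.842,-0.311,0.0,0.142],[-0.842,-0.311,0.0,0.142],[-0.842,-0.311,0.0,0.142],[-0.842,-0.311,0.1,0.142],[-0.842,-0.311,0.1,0.142],[-0.842,-0.311,0.1,0.142],[-0.842,-0.311,0.1,0.142]]' 97|egrep pos
python3 -c "
from h import *
plan(.4444,-.270,.023,-51)"
```

```text
position: [0.4437, -0.2687, 0.0598]
shift [-0.0009  0.005   0.2101] turn [np.float64(0.0002), np.float64(-0.4998)] y-ang -50.9 q6 0.13 t 42.6
```

```bash
python3 -m handwheel '[[-0.001,0.005,0.05,0],[-0.001,0.005,0.1,0],[-0.001,0.005,0.14,0],[-0.001,0.005,0.18,0],[-0.001,0.005,0.2,0],[-0.001,0.005,0.21,0],[-0.001,0.005,0.21,0],[-0.001,0.005,0.21,0]]'|egrep 'pos|ft'
python3 -m handwheel '[[0,0,0,0],[0,0,0,0],[0,0,0,0],[0,0,0,0],[0,0,0,0],[0,0,0,0],[0,0,0,0],[0,0,0,0]]' 50 15; python3 -c "
from h import *
plan(.602,-.1535,.075,-22.6)"
```

```text
position: [0.4443, -0.2719, -0.0028]
ft_force: [-0.6, 0.4, 0.2]
time: 43.9
position: [0.4438, -0.2718, -0.0033]
tool_rot: [0.943, 0.333, 0.0, 0.0]
ft_force: [-0.5, 0.0, 3.1]
grip_width: 0.058
grip_force: 15.0
shift [ 0.658   0.0241 -0.1736] turn [np.float64(-0.0792), np.float64(0.4208)] y-ang -51.1 q6 0.13 t 43.9
```

```bash
python3 -m handwheel '[[0,0,-0.02,0],[0,0,-0.06,0],[0,0,-0.11,0],[0.01,0,-0.15,0],[0.04,0,-0.174,0],[0.09,0,-0.174,-0.01],[0.15,0.01,-0.174,-0.02],[0.22,0.01,-0.174,-0.03],[0.3,0.01,-0.174,-0.04],[0.38,0.01,-0.174,-0.05],[0.46,0.02,-0.174,-0.06],[0.53,0.02,-0.174,-0.07],[0.59,0.02,-0.174,-0.079],[0.63,0.024,-0.174,-0.079],[0.658,0.024,-0.174,-0.079],[0.658,0.024,-0.174,-0.079],[0.658,0.024,-0.174,-0.079],[0.658,0.024,-0.174,-0.079]]'|egrep 'pos|grip'
python3 -c "
from h import *
plan(.602,-.1535,.0305,-22.6)"
```

```text
position: [0.601, -0.1538, 0.0485]
grip_width: 0.0581
grip_force: 15.0
shift [0.0022 0.003  0.1474] turn [np.float64(-0.0004), np.float64(0.4996)] y-ang -22.7 q6 -0.03 t 45.4
```

```bash
python3 -m handwheel '[[0.001,0.002,0.03,0],[0.001,0.002,0.06,0],[0.001,0.002,0.09,0],[0.001,0.002,0.115,0],[0.001,0.002,0.135,0],[0.001,0.002,0.147,0],[0.001,0.002,0.147,0],[0.001,0.002,0.147,0]]'|egrep 'pos|ft'
python3 -m handwheel '[[0,0,0.006,0],[0,0,0.006,0],[0,0,0.006,0]]'|egrep 'pos|ft'; python3 -m handwheel '[[0,0,0.003,0],[0,0,0.003,0],[0,0,0.003,0]]'|egrep 'pos|ft'
```

```text
position: [0.6025, -0.1533, 0.0043]
ft_force: [1.1, -0.5, -1.3]
position: [0.6029, -0.1534, 0.0032]
ft_force: [-0.2, 0.5, -1.1]
position: [0.6027, -0.1533, 0.002]
ft_force: [-1.1, 0.5, -0.7]
```

```bash
python3 -m handwheel '[[0,0,0.004,0],[0,0,0.004,0],[0,0,0.004,0]]'|egrep 'pos|ft'
```

```text
position: [0.6029, -0.1535, 0.0018]
ft_force: [-1.5, 0.0, 4.8]
```

```bash
python3 -m handwheel '[[0,0,0.003,0],[0,0,0.003,0],[0,0,0.003,0]]'|egrep 'pos|ft'
```

```text
position: [0.6028, -0.1535, 0.0017]
ft_force: [-2.9, 0.7, 9.3]
```

```bash
python3 -m handwheel '[[0,0,-0.003,0],[0,0,-0.003,0],[0,0,-0.003,0],[0,0,-0.003,0],[0,0,-0.003,0],[0,0,-0.05,0],[0,0,-0.15,0],[0,0,-0.25,0],[0,0,-0.4,0],[0,0,-0.45,0],[0,0,-0.45,0],[-0.9,0,-0.45,0],[-0.9,0,-0.45,0],[-0.9,0,-0.45,0],[-0.9,0,-0.45,0],[-0.9,0,-0.45,0],[-0.9,0,-0.45,0],[-0.9,0,-0.45,0],[-0.9,0,-0.45,0],[-0.9,0,-0.45,0]]' 95|egrep 'pos|time|grip'
python3 - <<'E'
from m import *
np.set_printoptions(precision=4,suppress=True)
t=snap('top');s=snap('scene')
red=lambda r,g,b:(r>g+40)&(r>b+40)
Z=dict(vial_mid=.0405,tape_mid=.0175,carton_mid=.031,bung_mid=.018,dish_mid=.0145)
for k,z in Z.items():
    for n,c in(('top',t),('scene',s)):
        for r in vision.look_for(n,k)[:2]: print(k,n,round(r['conf'],2),np.round(r['point']),ray(c,r['point'],z)[:2])
for n,fn,p,z in[('carton',lambda r,g,b:(g>r+15)&(b>r+10),(154,300),.057),('bung',red,(150,251),.032),('tape',lambda r,g,b:(r>140)&(r-b>15),(146,190),.027)]:
    try:m=seg(t,fn,p,22);print(n,m.sum(),*circ(t,m,z), rect(t,m,z))
    except ValueError:print(n,'none')
E
```

```text
time: 48.73
position: [0.4973, -0.403, 0.1333]
grip_width: 0.0827
grip_force: 0.0
vial_mid top 0.52 [154. 131.] [0.5899 0.3205]
vial_mid scene 0.6 [168. 167.] [0.5884 0.3253]
tape_mid top 0.63 [139. 192.] [0.6427 0.1556]
tape_mid scene 0.92 [228. 349.] [ 0.5417 -0.2935]
tape_mid scene 0.69 [287. 370.] [ 0.3363 -0.408 ]
carton_mid top 0.64 [155. 300.] [ 0.6012 -0.1569]
carton_mid scene 0.61 [202. 306.] [ 0.5955 -0.1535]
bung_mid top 0.57 [152. 250.] [ 0.6098 -0.014 ]
bung_mid scene 0.48 [195. 267.] [ 0.6026 -0.0253]
dish_mid top 0.7 [197. 243.] [0.4783 0.0049]
dish_mid top 0.34 [156. 139.] [0.5918 0.3055]
dish_mid scene 0.85 [214. 238.] [ 0.4759 -0.0013]
carton 460 ((0.6009075045585632, -0.15194785594940186), 0.04192446544766426) [ 0.603  -0.1523] ((600.8118286132812, -152.83773803710938), (60.783973693847656, 62.95259475708008), 68.29141235351562)
bung 66 ((0.6127957701683044, -0.013595977798104286), 0.013542499393224716) [ 0.6128 -0.0134] ((613.5349731445312, -14.072530746459961), (22.453231811523438, 24.686887741088867), 46.70696258544922)
tape 238 ((0.6263808608055115, 0.16303274035453796), 0.03530113026499748) [0.6264 0.1633] ((626.9892578125, 163.4598846435547), (68.29513549804688, 66.37804412841797), 28.48490333557129)
```

```bash
python3 -c "
from rig import job
print(job.hand_in())"
```

```text
the job is handed in; nothing more can be done
None
```

All five things are in their places and released, and I handed the job in at about 49 s of the 136 s; camera checks showed them in position, but hand-in returned no verdict.

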